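Pull out the reader's boom to the sample flag and hold it there

TASK

On the bench reader, squeeze the black grip of the telescoping boom together with the red lock button in its side, so that the lock lets go, and pull the boom out of its sleeve until its red pointer stands at the orange flag on the scale. A spring draws the boom back, so finish while holding it there, motionless, with the button still squeezed; leave the tape, the tube rack, the jar and the bottle beside it where they are.

Things in the scene. Friction and masses are not known exactly. Their poses are not given: they have to be found in the camera images.
- grip (a point): Upright black grip block of the boom (30 mm along x, top 133 mm above the bench) with a red button in one side. Point: middle of the gripping zone (95 to 130 mm up), 110 mm up. x level, the way the boom pulls out; y level, out of the button's face; z up. Plain black face 15.5 mm away on -y, button face 20.5 mm on +y (15.5 pressed): 36 mm wide free, 31 squeezed. Take it from above, closing along y.
- pointer (a point): Tip of the red pointer carried by the boom beside its blue lens head (32 mm wide, top 88 mm up): 70 mm ahead (+x) of the grip point, 57.5 mm to its +y side, 42.5 mm above the bench, just over the white scale. Same axes as the grip.
- flag (a point): The mark: orange flag on the white scale (ticks 5 mm apart), 8 mm wide along x, its upright tab reaching 61 mm above the bench; part of the fixed green carrier with the sample vial. Point: mid-width on the flag, 32 mm above the bench. Axes as the grip. The pointer is at the mark when its tip has the same x as this point along these axes. It is 45 to 115 mm beyond the pointer's home.
- reader: The bench reader, fixed: grey base plate 440 x 165 mm, 12 mm thick, white sleeve 32 mm wide, top 87 mm up, ending 30 mm behind (-x of) the grip point at home; dark latch post 66 mm high beside the grip on +y. Origin under the plate near its middle, on the boom's line and 10 mm ahead (+x) of the grip at home; axes as the grip.
- boom (a joint): How far the boom is pulled out of its sleeve, m: 0 locked home (where it starts), 0.13 end stop. A spring pulls it back with 2.6 N at home, 4 N at 0.12; friction 0.6 N. With the button free at home a steel tooth stops it after about 1 mm. It locks nowhere else: let go, it springs back.
- lock (a joint): Travel of the red lock button into the grip, m: 0 free, 0.005 fully pressed; the tooth is clear from 0.0035. Its spring takes 2.8 N at first, 6.3 N fully pressed; a squeeze of 20 to 40 N presses it fully and carries the pull by friction.
- tape_mid (a point): Bystander: roll of beige tape lying flat, 90 mm across, 24 mm high; point at its centre.
- tuberack_mid (a point): Bystander: loose green tube rack with six holes, 100 x 46 x 38 mm; point at its centre.
- jar_mid (a point): Bystander: small white jar with yellow cap, 36 mm across, 55 mm high; point at its centre.
- amber_mid (a point): Bystander: amber bottle with white cap, 56 mm across, 95 mm high; point at its centre.

How it is judged:
By the outcome, as a careful person would: the job done as asked, in the order asked, and still so for the second after the job is handed in, while the arm keeps its last pose, push and grip.
It also fails if it takes over 30 s, if anything falls off the work surface, if the arm or the gripper's body presses on something with over 40 N, if the wrist force passes 120 N, or if a joint passes its speed limit or range.

ROBOT

A 7-joint arm with a two-finger parallel gripper is mounted at the origin on the work surface. World frame = base frame: x ahead of the robot, y to its left, z up, the work surface at z = 0. Lengths are in mm, angles in degrees, forces in N, time in s.
With the tool pointing down it reaches from about 350 to 900 mm from the base axis. Payload 7.2 kg.
Tool frame: the origin (TCP) lies at the very end of the fingers, on their centre line; the grasp point (between the pads) lies 19 mm behind it; z points along the fingers, y is the line along which they close (so a half turn about z gives the same grasp; the last joint's range is limited). The gripper opens to 88 mm and grips with 3 to 60 N. Pads are 20 mm wide; open, the fingers measure 115 mm over their backs; the gripper's body (75 mm by 178 mm) begins 61 mm behind the grasp point.
Start: joints at [-72.261, 23.554, -0.728, 91.456, 0.321, 64.991, -4.71], TCP at [230.557, 580.924, 222.653] pointing down, gripper open.
Joint ranges: [-169.25, 169.25], [-16.82, 113.86], [-84.01, 82.57], [7.8, 145.47], [-59.2, 239.2], [7.22, 106.19], [-163.78, 163.78]. Speed limits (degrees/s): [136.94, 136.94, 172.46, 172.46, 180, 180, 180].

INTERFACE

Orientations are given as a 3x3 rotation matrix whose columns are the frame's x, y, z axes.
In Python, from cell import get_state, read_camera, camera_info, job_done, outline_of, place_of gives the robot as it stands.
- The arm moves only by the tool play_rows, never from a script. Its argument "rows" is a list of rows, each a list of 5 numbers: the closure in counts, from 0 (fully open) to 255 (shut), then the shift along the tool's x, y, z in m, then the turn about the tool's z in degrees. In form: [[fingers, x, y, z, turn], ...]. A call has 1 to 20 rows; each row shifts and turns the commanded pose from where the row before left it, along the tool's axes as they then stand; what a row does not reach is not made up. A row lasts 1/8 s, in which the tool goes at most 62.5 mm and 10.7 degrees, less where a joint would pass 70% of its speed; a pose out of reach is approached as far as the arm can. A call with a gripper value outside its range is refused whole. The fingers move at their own pace and stop on an object; "force" is the grip in N (left out, the last holds). Time passes only in rows, so rows that do not move let the fingers close. It gives the time, the measured TCP pose, the force, the opening and the grip force at its end, in the units of the state.
- get_state(): the state, without advancing time (a new reading comes with each control period).
- read_camera(name): name is "scene" or "top"; returns (picture, depth): 420x560x3 uint8, blue, green, red; 420x560 float32, mm along the optical axis (not along the pixel's ray), 0 where there is no reading.
- camera_info(name): a dict with "fov_y" (degrees; the focal length in pixels is half the picture's height over the tangent of half this angle, whatever the lens; pixels are square), "cx", "cy" (the principal point, pixels), "xyz" and "orientation" of the camera in the world. Camera axes: x right, y down, z forward; pixel columns grow to the right and rows downward; lengths in mm; the calibration is good to about 2 mm. A picture is of the moment at which its call begins. camera_info takes no time and is no camera call.
- job_done(): hands the job in; it is judged then, once.
Trained networks look in the newest picture that a camera, given by its name, has taken for a name from the list of things; names that differ only in an ending like _2 or _b are one class to them, and where a whole thing is asked for, a point or a joint stands for the part that bears it (a point fixed in the world has none). Each returns a list of dicts, best first, with "conf" (0 to 1); they miss things now and then, are a little off and sometimes report something else, mostly with a low value. They report only what shows in the picture. A call takes as long as a camera call.
- outline_of(label, camera): "region" (420x560 bool, what is visible of it) and "bbox" ([left, top, width, height] in pixels, round what is visible of it).
- place_of(label, camera): "location" ([row, column] in pixels: a listed point, or the origin of a listed thing).
The state is a dict: "clock": time; "joint_positions": joint angles; "joint_velocities": joint speeds; "joint_efforts": joint torques, N m; "eef_pos": TCP position; "tool_rot": TCP orientation; "force": force on the tool from outside, world axes, zero at the start; "ft_torque": the same for the moment, N m; "opening": finger opening in mm; "gripper_force": force on a finger pad.
Only numpy, scipy, OpenCV 4.12 (cv2) and the standard library are available. Lean on these libraries where they do the work, as an engineer would, in place of code of your own. Each camera call takes 0.05 s, during which the arm holds its last target. There are 200 camera calls.

## Working session

There is one attempt and no reset: what is moved stays moved. The work goes in short steps, Python scripts to look and compute and a tool call to move; the robot and the scene stay as the last step left them, time stands still between calls to the robot, and variables do not carry over. Pictures are saved under pics/ and viewed, at most 10 in all, crops included, and the job is handed in when it is done.

Besides the shell and the picture viewer there is one more tool, called after "Call:" as a command line: name --pt "numbers of a row" for each row, then --argument value for the rest. play_rows: Moves the arm, as the interface text tells. Its arguments: {"type":"object","properties":{"rows":{"type":"array","items":{"type":"array","items":{"type":"number"}}},"force":{"type":"number"}},"required":["rows"]}

```bash
mkdir -p pics
cat > h.py <<'E'
import numpy as np, cv2
from cell import *
def cam(n):
    c=camera_info(n); f=210/np.tan(np.radians(c['fov_y']/2)); return c,f,np.array(c['xyz']),np.array(c['orientation']).reshape(3,3)
def ray(n,r,cl):
    c,f,p,R=cam(n); return p,R@np.array([(cl-c['cx'])/f,(r-c['cy'])/f,1])
def at_z(n,r,cl,z):
    p,d=ray(n,r,cl); return p+d*(z-p[2])/d[2]
def at_d(n,r,cl,D):
    p,d=ray(n,r,cl); return p+d*D[int(round(r)),int(round(cl))]
def proj(n,X):
    c,f,p,R=cam(n); q=R.T@(np.array(X)-p); return q[1]/q[2]*f+c['cy'],q[0]/q[2]*f+c['cx']
E
python3 - <<'E'
from h import *
np.set_printoptions(precision=1,suppress=True)
Z=dict(grip=110,pointer=42.5,flag=32,reader=0,tape_mid=12,tuberack_mid=19,jar_mid=27,amber_mid=47)
s=get_state();print(s['clock'],s['eef_pos'],s['tool_rot'],s['force'],s['opening'])
for n in('scene','top'):
    im,D=read_camera(n);cv2.imwrite(f'pics/{n}0.png',im);print(n,camera_info(n))
    for k,z in Z.items():
        for e in place_of(k,n)[:2]:
            r,c=e['location'];print(k,round(e['conf'],2),np.array([r,c]),at_z(n,r,c,z), at_d(n,r,c,D))
E
```

```text
0.0 [230.4 580.5 221.8] [[-0.9  0.4 -0. ]
 [ 0.4  0.9 -0. ]
 [-0.  -0.  -1. ]] [-1.   0.2 -0.7] 88.1906423863071
scene {'fov_y': 50.603211549556725, 'cx': 280.1417715931939, 'cy': 219.19524820274347, 'xyz': array([1013.7,  263.3,  873.8]), 'orientation': array([[-0.5,  0.7, -0.5],
       [ 0.9,  0.4, -0.2],
       [ 0. , -0.5, -0.9]])}
grip 0.73 [222.9 290.2] [597.3  62.8 110. ] [608.1  68.  129.7]
pointer 0.72 [251.9 251. ] [662.7   5.5  42.5] [657.6   1.8  30.5]
flag 0.73 [237.7 201.4] [ 679.3 -109.9   32. ] [ 678.9 -110.4   30.9]
reader 0.79 [245.5 281.2] [599.   43.6   0. ] [630.1  60.   65.5]
tape_mid 0.88 [199.3 164.1] [ 626.6 -252.9   12. ] [ 621.2 -260.1   -0. ]
tape_mid 0.54 [221.8 289.5] [542.   34.4  12. ] [605.8  65.3 128.4]
tuberack_mid 0.94 [304.5 268.6] [739.2  89.8  19. ] [735.9  87.7   8.7]
jar_mid 0.62 [272.7 194.9] [753.7 -77.7  27. ] [761.2 -67.8  51.5]
amber_mid 0.65 [325.7 339.4] [721.3 234.8  47. ] [734.4 236.1  83.9]
amber_mid 0.2 [239.5 199.1] [ 691.3 -105.1   47. ] [ 689.9 -106.8   43.3]
top {'fov_y': 45.21409096142304, 'cx': 283.4670268500675, 'cy': 206.72591708136477, 'xyz': array([499.8,  57. , 983.1]), 'orientation': array([[ 0. , -1. ,  0.1],
       [-1. , -0. ,  0. ],
       [-0. , -0.1, -1. ]])}
grip 0.68 [205.9 282.9] [593.  67. 110.] [590.4  66.8 134.5]
grip 0.15 [211.2 290.6] [584.   53.5 110. ] [581.8  53.5 133.1]
pointer 0.88 [178.1 319.9] [654.4  -0.8  42.5] [656.8  -1.7  27.7]
reader 0.89 [213.1 289.6] [590.9  54.9   0. ] [581.7  55.1  99.4]
tape_mid 0.64 [196.3 444.6] [ 628.6 -244.4   12. ] [ 630.  -247.7    1.2]
tuberack_mid 0.78 [143.6 274.2] [724.4  87.6  19. ] [726.5  87.9  10.1]
jar_mid 0.45 [136.3 201.1] [734.2 229.4  27. ] [718.4 217.7  91.6]
jar_mid 0.17 [141.9 274.1] [725.9  87.7  27. ] [727.6  87.9  20. ]
amber_mid 0.59 [140.1 199.5] [721.9 228.5  47. ] [714.3 222.6  79.1]
```

View pics/scene0.png

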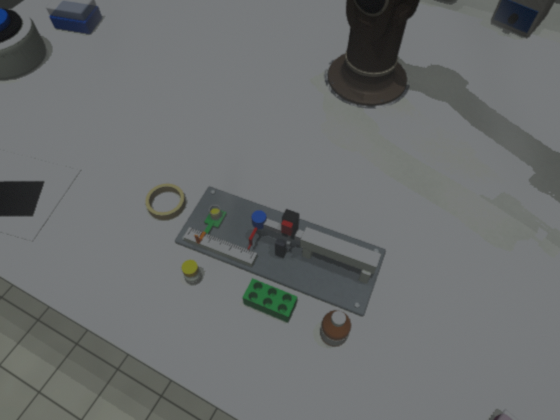

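View pics/top0.png

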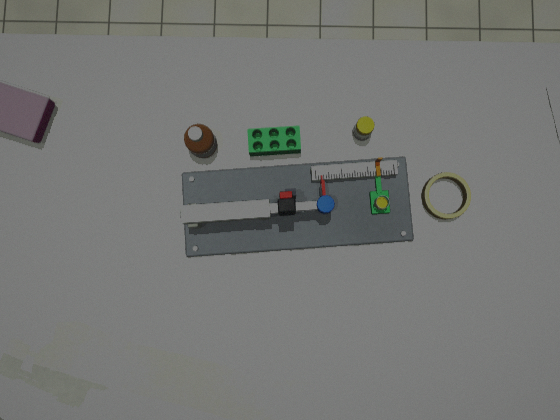

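The pictures show the reader lying mostly along world -y, with the black grip and red button at top (204,287), the pointer at (180,322) and the flag at about (168,378). Next I refine the axis and the flag.

Run:
```python
from h import *
np.set_printoptions(precision=1,suppress=True)
im,D=read_camera('top')
o=outline_of('reader','top')[0];m=o['region'].astype(np.uint8)
# plate: points at height ~12
vs,us=np.nonzero(m); P=np.array([at_d('top',v,u,D) for v,u in zip(vs,us)])
pl=P[(P[:,2]>2)&(P[:,2]<25)]
rect=cv2.minAreaRect(pl[:,:2].astype(np.float32));print(o['conf'],rect,pl[:,2].mean())
b=cv2.boxPoints(rect);print(b)
# grip top
g=P[(P[:,2]>115)];print('griptop',len(g),g.mean(0),g.min(0),g.max(0))
H=cv2.cvtColor(im,cv2.COLOR_BGR2HSV)
red=(((H[...,0]<16)|(H[...,0]>170))&(H[...,1]>150)&(H[...,2]>60)).astype(np.uint8)
n,l,st,ce=cv2.connectedComponentsWithStats(red)
for i in range(1,n):
    if st[i,4]>4: 
        v,u=np.nonzero(l==i);print(st[i],ce[i],np.array([at_d('top',a,c,D) for a,c in zip(v,u)]).mean(0), H[l==i].mean(0))
cv2.imwrite('pics/c1.png',cv2.resize(im[140:240,250:420],None,fx=4.6,fy=4.6,interpolation=cv2.INTER_CUBIC))
for n in ['flag','pointer','grip']:
    for e in place_of(n,'top'): print(n,e)
```

```text
Traceback (most recent call last):
  File "h.py", line 10, in at_d
    p,d=ray(n,r,cl); return p+d*D[int(round(r)),int(round(cl))]
        ~~~^^^^^^^^
  File "h.py", line 6, in ray
    c,f,p,R=cam(n); return p,R@np.array([(cl-c['cx'])/f,(r-c['cy'])/f,1])
            ~~~^^^
  File "h.py", line 4, in cam
    c=camera_info(n); f=210/np.tan(np.radians(c['fov_y']/2)); return c,f,np.array(c['xyz']),np.array(c['orientation']).reshape(3,3)
ValueError: time passes only in moves, steps and waits
```

```bash
sed -i 's/^def cam(n):/from functools import lru_cache\n@lru_cache\ndef cam(n):/' h.py
python3 - <<'E'
from h import *
np.set_printoptions(precision=1,suppress=True)
im,D=read_camera('top')
o=outline_of('reader','top')[0];m=o['region'].astype(np.uint8)
# plate: points at height ~12
vs,us=np.nonzero(m); P=np.array([at_d('top',v,u,D) for v,u in zip(vs,us)])
pl=P[(P[:,2]>2)&(P[:,2]<25)]
rect=cv2.minAreaRect(pl[:,:2].astype(np.float32));print(o['conf'],rect,pl[:,2].mean())
b=cv2.boxPoints(rect);print(b)
# grip top
g=P[(P[:,2]>115)];print('griptop',len(g),g.mean(0),g.min(0),g.max(0))
H=cv2.cvtColor(im,cv2.COLOR_BGR2HSV)
red=(((H[...,0]<16)|(H[...,0]>170))&(H[...,1]>150)&(H[...,2]>60)).astype(np.uint8)
n,l,st,ce=cv2.connectedComponentsWithStats(red)
for i in range(1,n):
    if st[i,4]>4: 
        v,u=np.nonzero(l==i);print(st[i],ce[i],np.array([at_d('top',a,c,D) for a,c in zip(v,u)]).mean(0), H[l==i].mean(0))
cv2.imwrite('pics/c1.png',cv2.resize(im[140:240,250:420],None,fx=4.6,fy=4.6,interpolation=cv2.INTER_CUBIC))
for n in ['flag','pointer','grip']:
    for e in place_of(n,'top'): print(n,e)
print(get_state()['clock'])
E
```

```text
0.63 ((605.0535278320312, 43.447723388671875), (169.679931640625, 443.12615966796875), 5.278666973114014) 12.57526591182353
[[ 500.2  256.3]
 [ 541.  -185. ]
 [ 709.9 -169.4]
 [ 669.1  271.9]]
griptop 423 [578.3  60.6 294.8] [499.8  46.1 115. ] [617.   75.3 983.1]
[185 125  27  26 286] [200.1 139.5] [715.9 221.7  77.7] [ 12.9 162.   71.5]
[376 162   4   4  13] [377.2 163.5] [ 686.2 -110.2   33.3] [ 11.7 202.4 101.3]
[321 176   4  19  46] [322.7 186. ] [633.4  -3.3  84.8] [  1.2 173.5 121.4]
[280 191  12   8  80] [285.5 194.5] [610.6  62.8 129.7] [ 14.6 179.4 118.6]
pointer {'location': [175.6, 319.0], 'conf': 0.69}
grip {'location': [205.7, 286.0], 'conf': 0.91}
grip {'location': [166.2, 375.8], 'conf': 0.49}
1.25
```

View pics/c1.png

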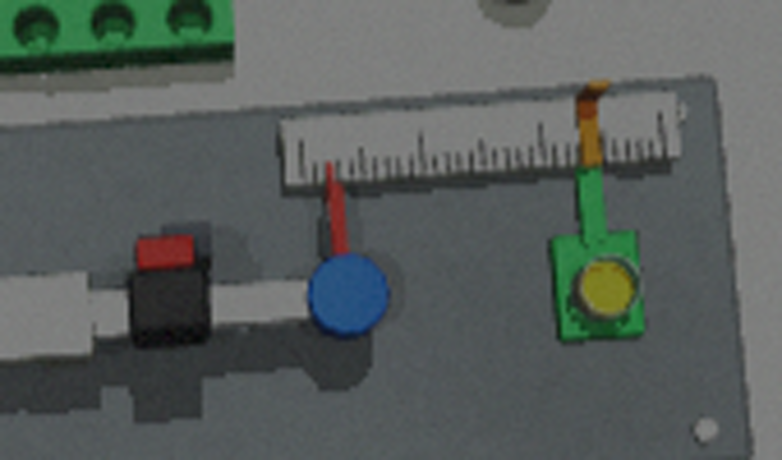

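Run:
```python
from h import *
np.set_printoptions(precision=2,suppress=True)
q=lambda u,v,z: at_z('top',140+(v+.5)/4.6-.5,250+(u+.5)/4.6-.5,z)
def ang(a,b): d=b-a; return np.degrees(np.arctan2(d[0],-d[1]))
print('plate edge',ang(q(0,127,12),q(700,79,12)))
print('scale up/lo',ang(q(283,119,30),q(678,91,30)),ang(q(286,190,30),q(680,157,30)))
im,D=read_camera('top')
# sleeve + boom centre line: heights 70..95
vs,us=np.mgrid[150:260,170:340]; P=np.array([at_d('top',v,u,D) for v,u in zip(vs.ravel(),us.ravel())])
s=P[(P[:,2]>80)&(P[:,2]<94)&(P[:,1]>105)]
r=cv2.minAreaRect(s[:,:2].astype(np.float32));print('sleeve',r,s[:,2].mean())
g=P[(P[:,2]>122)&(P[:,2]<150)];r=cv2.minAreaRect(g[:,:2].astype(np.float32));print('grip',r,g.mean(0))
h=P[(P[:,2]>80)&(P[:,2]<94)&(P[:,1]<30)];r=cv2.minAreaRect(h[:,:2].astype(np.float32));print('head',r)
print('ptr',q(330,164,42.5),'flag',q(590,140,32),q(592,164,32),q(588,120,32))
# crop of scene
im,D=read_camera('scene');cv2.imwrite('pics/c2.png',cv2.resize(im[185:285,180:320],None,fx=5.5,fy=5.5,interpolation=cv2.INTER_CUBIC))
for n in ['flag','pointer']:
    for e in place_of(n,'scene'): print(n,e)
```

```text
plate edge 5.110174389156663
scale up/lo 5.244246071106428 5.986142387575841
sleeve ((584.3929443359375, 177.81692504882812), (32.282344818115234, 145.80624389648438), 5.412017345428467) 87.68766746680281
grip ((598.7540893554688, 60.8310546875), (36.58495330810547, 28.969913482666016), 1.0262036323547363) [597.26  61.6  132.12]
head ((601.3678588867188, 3.6808605194091797), (51.63884735107422, 30.666275024414062), 89.97891998291016)
ptr [659.83  -3.47  42.5 ] flag [ 673.84 -111.78   32.  ] [ 663.78 -112.63   32.  ] [ 682.24 -110.94   32.  ]
flag {'location': [237.5, 199.9], 'conf': 0.72}
pointer {'location': [253.4, 245.5], 'conf': 0.57}
pointer {'location': [203.2, 163.0], 'conf': 0.54}
```

View pics/c2.png

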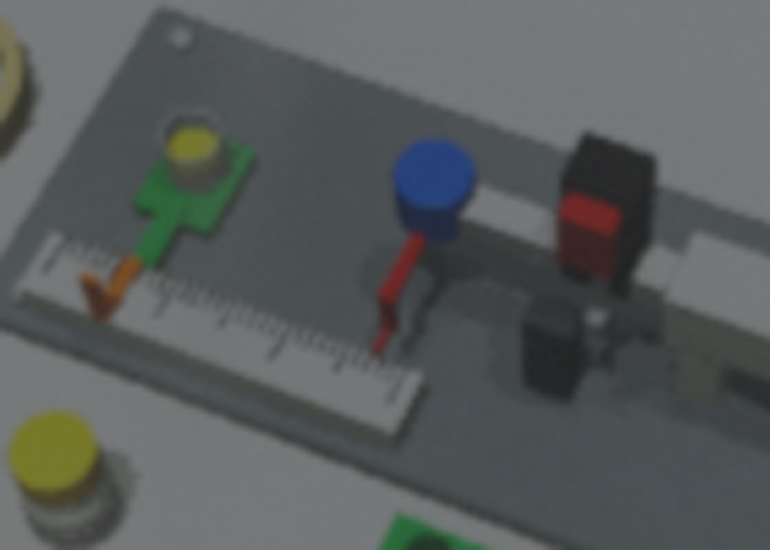

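The tip measures (659.8,-3.5), against (659.1,-3.5) computed from the grip, so they agree. The axis is tilted 5.2° and the travel is about 109 mm. Next I work out the move in the tool's axes.

```bash
cat >> h.py <<'E'
def delta(goal,ang=5.2):
    s=get_state();R=np.array(s['tool_rot']).reshape(3,3);p=np.array(s['eef_pos'])
    a=np.degrees(np.arctan2(R[1,1],R[0,1]))
    print('t',s['clock'],'pos',p.round(2),'shift mm',(R.T@(np.array(goal)-p)).round(2),'turn',round(a-ang,2),'tilt',R[:,2].round(3),'F',np.array(s['force']).round(2),'open',s['opening'],s['gripper_force'])
E
python3 -c "
from h import *
delta([595.5,61,190])"
```

```text
t 1.45 pos [230.57 580.92 222.65] shift mm [-531.   -348.62   32.63] turn 63.15 tilt [-0.  0. -1.] F [-0.48  0.31 -0.74] open 87.47642065049293 0.0
```

Call:
play_rows --pt "0 -0.038 -0.025 0.0023 0" --pt "0 -0.038 -0.025 0.0023 0" --pt "0 -0.038 -0.025 0.0023 0" --pt "0 -0.038 -0.025 0.0023 0" --pt "0 -0.038 -0.025 0.0023 0" --pt "0 -0.038 -0.025 0.0023 0" --pt "0 -0.038 -0.025 0.0023 0" --pt "0 -0.038 -0.025 0.0023 0" --pt "0 -0.038 -0.025 0.0023 0" --pt "0 -0.038 -0.025 0.0023 0" --pt "0 -0.038 -0.025 0.0023 0" --pt "0 -0.038 -0.025 0.0023 0" --pt "0 -0.038 -0.025 0.0023 0" --pt "0 -0.038 -0.025 0.0023 0" --pt "0 0 0 0 10.5" --pt "0 0 0 0 10.5" --pt "0 0 0 0 10.5" --pt "0 0 0 0 10.5" --pt "0 0 0 0 10.5" --pt "0 0 0 0 10.5"

```text
clock: 3.95
eef_pos: [596.0, 59.5, 190.5]
tool_rot: [[-0.087, 0.996, 0.0], [0.996, 0.087, 0.0], [0.0, 0.0, -1.0]]
force: [0.3, -0.8, -0.1]
opening: 88.0
gripper_force: 0.0
```

```bash
python3 -c "
from h import *
delta([595.5,61,92])"
```

```text
t 3.95 pos [595.97  59.51 190.49] shift mm [ 1.51 -0.35 98.49] turn -0.18 tilt [ 0.  0. -1.] F [ 0.29 -0.81 -0.1 ] open 87.95784111853028 0.0
```

Call:
play_rows --pt "0 0.0015 0 0.02 0" --pt "0 0 0 0.02 0" --pt "0 0 0 0.02 0" --pt "0 0 0 0.02 0" --pt "0 0 0 0.018 0" --pt "0 0 0 0 0" --pt "255 0 0 0 0" --pt "255 0 0 0 0" --pt "255 0 0 0 0" --pt "255 0 0 0 0" --pt "255 0 0 0 0" --pt "255 0 0 0 0" --pt "255 0 0 0 0" --force 32

```text
clock: 5.58
eef_pos: [595.7, 60.9, 92.6]
tool_rot: [[-0.093, 0.996, -0.0], [0.996, 0.093, 0.0], [0.0, -0.0, -1.0]]
force: [-3.5, -0.7, 2.5]
opening: 29.8
gripper_force: 32.0
```

Call:
play_rows --pt "255 -0.003 0 0 0" --pt "255 -0.007 0 0 0" --pt "255 -0.01 0 0 0" --pt "255 -0.01 0 0 0" --pt "255 -0.01 0 0 0" --pt "255 -0.01 0 0 0" --pt "255 -0.01 0 0 0" --pt "255 -0.01 0 0 0" --pt "255 -0.01 0 0 0" --pt "255 -0.01 0 0 0" --pt "255 -0.007 0 0 0" --pt "255 -0.003 0 0 0" --pt "255 0 0 0 0" --pt "255 0 0 0 0"

```text
clock: 7.32
eef_pos: [604.9, -38.4, 92.6]
tool_rot: [[-0.093, 0.996, -0.0], [0.996, 0.093, 0.001], [0.001, -0.0, -1.0]]
force: [-5.4, 3.4, 4.8]
opening: 29.5
gripper_force: 32.0
```

Run:
```python
from h import *
delta([595.5+9.88,61-108.55,92])
im,D=read_camera('top');a=cv2.resize(im[140:220,310:420],None,fx=7,fy=7,interpolation=cv2.INTER_CUBIC)
cv2.imwrite('pics/t3.png',cv2.convertScaleAbs(a,alpha=1.6))
for e in place_of('pointer','top')+place_of('flag','top'):print(e)
im,D=read_camera('scene');a=cv2.resize(im[190:270,170:280],None,fx=7,fy=7,interpolation=cv2.INTER_CUBIC)
cv2.imwrite('pics/s3.png',cv2.convertScaleAbs(a,alpha=1.6))
for e in place_of('pointer','scene')+place_of('flag','scene'):print(e)
```

```text
t 7.325 pos [604.88 -38.4   92.6 ] shift mm [-9.16 -0.35  0.59] turn 0.16 tilt [-0.     0.001 -1.   ] F [-5.44  3.37  4.79] open 29.46959715362141 32.00187295675278
{'location': [235.2, 205.6], 'conf': 0.83}
{'location': [237.9, 200.2], 'conf': 0.66}
```

View pics/t3.png

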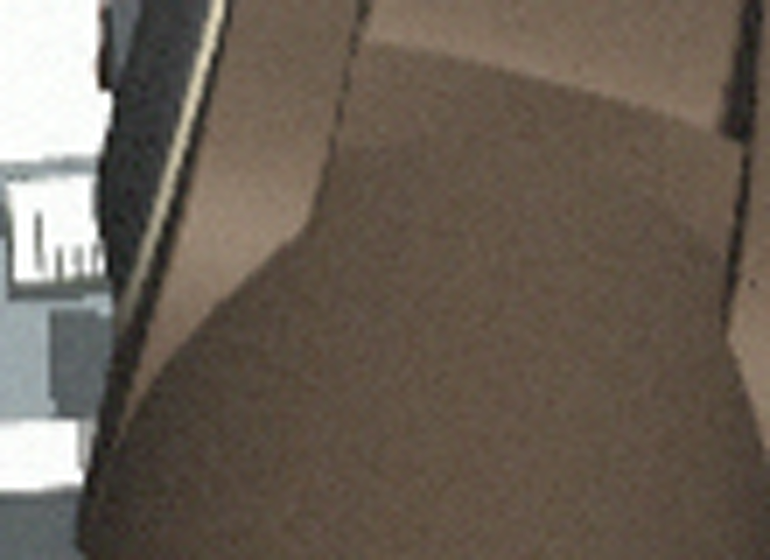

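View pics/s3.png

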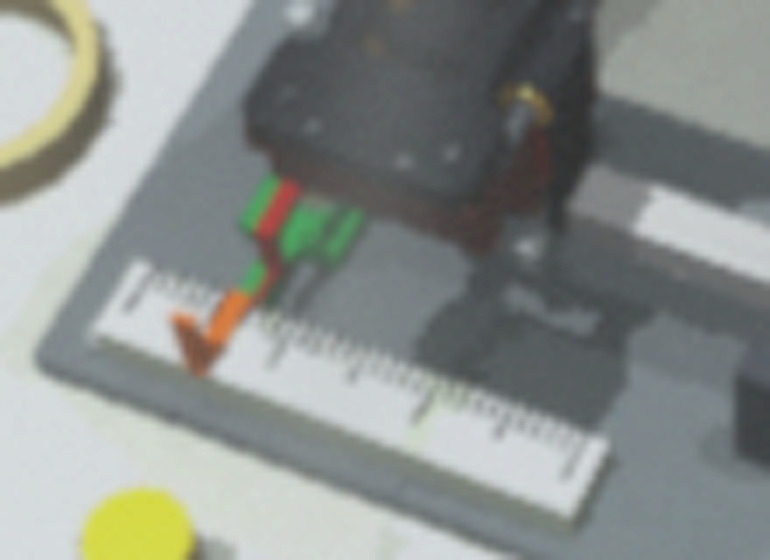

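Run:
```python
from h import *
np.set_printoptions(precision=1,suppress=True)
a=np.radians(5.2);X=np.array([np.sin(a),-np.cos(a),0]);Y=np.array([np.cos(a),np.sin(a),0]);O=np.array([595.5,61,0])
f=lambda p:(np.array([(p-O)@X,(p-O)@Y]))
q=lambda u,v,z,s=7,r=190,c=170: f(at_z('scene',r+(v+.5)/s-.5,c+(u+.5)/s-.5,z))
print('tip now',q(254,302,42.5),'NN',f(at_z('scene',235.2,205.6,42.5)),'exp',70+99.8)
print('home tip',q(380,350,42.5,5.5,185,180))
for u,v in[(240,298),(230,318),(218,338),(208,352)]:print('flag',q(u,v,32))
print('NN',f(at_z('scene',237.7,200.2,32)))
im,D=read_camera('scene');H=cv2.cvtColor(im,cv2.COLOR_BGR2HSV)
o=(H[...,0]>7)&(H[...,0]<16)&(H[...,1]>170)
for v,u in zip(*np.nonzero(o[215:250,185:225])):
    v+=215;u+=185; p=at_d('scene',v,u,D); print((v,u),H[v,u],p[2].round(1),f(p), f(at_z('scene',v,u,32)))
```

```text
tip now [170.6  57.9] NN [168.2  63.6] exp 169.8
home tip [69.5 55.9]
flag [179.5  53.6]
flag [179.   61.2]
flag [179.   68.9]
flag [179.5  74.5]
NN [180.2  69. ]
(np.int64(233), np.int64(203)) [ 12 178 132] 30.7 [180.7  55.7] [180.2  56.3]
(np.int64(234), np.int64(202)) [ 12 177 131] 34.1 [180.2  60.3] [181.   59.3]
(np.int64(234), np.int64(203)) [ 12 171 130] 31.3 [179.3  58.2] [179.   58.5]
(np.int64(235), np.int64(202)) [ 12 174 133] 30.5 [180.4  60.9] [179.8  61.5]
(np.int64(236), np.int64(201)) [ 12 174 132] 30.3 [181.3  63.9] [180.6  64.6]
```

Call:
play_rows --pt "255 -0.003 0 0 0" --pt "255 -0.003 0 0 0" --pt "255 -0.003 0 0 0" --pt "255 0 0 0 0" --pt "255 0 0 0 0" --pt "255 0 0 0 0"

```text
clock: 8.43
eef_pos: [605.7, -47.3, 92.6]
tool_rot: [[-0.094, 0.996, -0.0], [0.996, 0.094, 0.001], [0.001, -0.0, -1.0]]
force: [-4.4, 3.4, 5.0]
opening: 29.4
gripper_force: 32.0
```

Run:
```python
from h import *
delta([595.5+9.88,61-108.55,92])
im,D=read_camera('scene');a=cv2.resize(im[205:265,170:250],None,fx=10,fy=10,interpolation=cv2.INTER_CUBIC)
cv2.imwrite('pics/s4.png',cv2.convertScaleAbs(a,alpha=1.6))
```

```text
t 8.425 pos [605.69 -47.29  92.6 ] shift mm [-0.23 -0.33  0.6 ] turn 0.17 tilt [-0.     0.001 -1.   ] F [-4.4   3.35  4.99] open 29.442607743397982 32.0020392537117
```

View pics/s4.png

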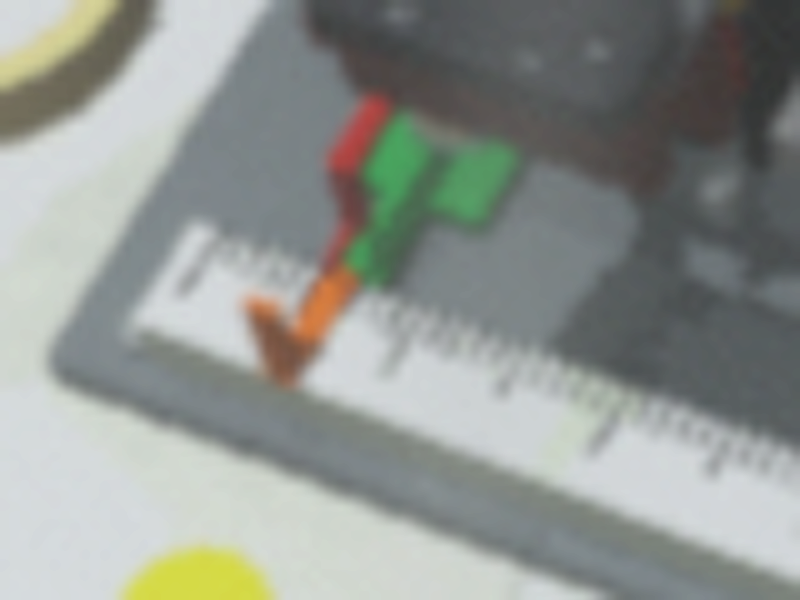

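Run:
```python
from h import *
a=np.radians(5.2);X=np.array([np.sin(a),-np.cos(a),0]);Y=np.array([np.cos(a),np.sin(a),0]);O=np.array([595.5,61,0])
for n,x,y,z in [('tip',179.2,57.5,42.5),('tip-3',176.2,57.5,42.5),('flag',179.2,57.5,32),('flag',179.2,75,32)]:
    r,c=proj('scene',O+x*X+y*Y+[0,0,z]);print(n,'crop u,v',(c-170+.5)*10-.5,(r-205+.5)*10-.5)
for u,v in[(330,270),(333,266),(336,260)]:
    p=at_z('scene',205+(v+.5)/10-.5,170+(u+.5)/10-.5,42.5)-O;print('tip',p@X,p@Y)
for u,v in[(340,282),(325,308),(308,338)]:
    p=at_z('scene',205+(v+.5)/10-.5,170+(u+.5)/10-.5,32)-O;print('flag',p@X,p@Y)
```

```text
tip crop u,v 328.68582913103137 266.46809470640375
tip-3 crop u,v 340.96513287802236 271.1828896025095
flag crop u,v 335.82766324874893 290.6012097054089
flag crop u,v 297.34626355449006 355.2497238266876
tip 178.51903751175732 58.167946060760066
tip 178.39792156489045 57.03097788797933
tip 178.51447595733163 55.4504463426221
flag 179.39033809445922 55.22962340866096
flag 179.29432835963655 62.280166448783284
flag 179.12304007400724 70.32769311080528
```

Call:
play_rows --pt "255 -0.0005 0 0 0" --pt "255 0 0 0 0" --pt "255 0 0 0 0" --pt "255 0 0 0 0" --pt "255 0 0 0 0"

```text
clock: 9.1
eef_pos: [605.7, -47.4, 92.6]
tool_rot: [[-0.094, 0.996, -0.001], [0.996, 0.094, 0.001], [0.001, -0.0, -1.0]]
force: [-4.2, 3.5, 5.1]
opening: 30.0
gripper_force: 32.0
```

```bash
python3 -c "
from h import *
delta([605.4,-47.5,92]);print(job_done())"
```

```text
t 9.1 pos [605.73 -47.44  92.62] shift mm [-0.03 -0.33  0.62] turn 0.18 tilt [-0.001  0.001 -1.   ] F [-4.21  3.5   5.05] open 29.999652816164247 32.0030602812767
the job is handed in; nothing more can be done
None
```

I handed the job in at 9.1 s: the boom is pulled out about 109 mm and held still with the button squeezed at 32 N. The last camera check put the pointer about 0.7 mm short of the flag; I then commanded 0.5 mm more, of which the arm moved about 0.15 mm. I kept the arm clear of the tape, rack, jar and bottle, but did not re-measure them afterwards.

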